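# Load the tube-block carrier and lift it level

### The arm

A 6-joint arm with a two-finger parallel gripper is mounted at the origin on a cart in front of the work surface, level with it; the furniture and walls round the work are solid. World frame = base frame: x ahead of the robot, y to its left, z up, the work surface at z = 0. Lengths are in m, angles in rad, forces in N, time in s.
With the tool pointing down it reaches from about 0.425 to 0.95 m from the base axis. Payload 3.5 kg.
Tool frame: the origin (TCP) lies at the very end of the fingers, on their centre line; the grasp point (between the pads) lies 19 mm behind it; z points along the fingers, y is the direction in which the jaws open and shut (so a half turn about z gives the same grasp; the last joint's range is limited). The gripper opens to 85 mm and grips with 20 to 120 N. Pads are 22 mm wide; open, the fingers measure 114 mm over their backs; the gripper's body (76 mm by 85 mm) begins 54 mm behind the grasp point. The pads swing forward as they close: fully open they stand 13 mm farther back than shut.
Start: joints at [1.055, 0.286, 1.577, -0, 1.279, -0.15], TCP at [0.241, 0.63, 0.231] pointing down, gripper open.
Joint ranges: [-2.77, 2.77], [-0.9, 2.22], [0.21, 2.48], [-1.53, 4.67], [0.24, 2.81], [-2.84, 2.84]. Speed limits (rad/s): [2.79, 2.79, 3.14, 3.14, 3.14, 3.14].

### API

Orientations are given as a 3x3 rotation matrix whose columns are the frame's x, y, z axes.
In Python, from workcell import env gives the robot as it stands.
- The arm moves only by the tool jog_arm, never from a script. Its argument "steps" is a list of rows, each a list of 3 entries, a list of its own where there are three numbers: the shift along the tool's x, y, z in m, then the turn about the tool's z in degrees, then the opening, from 0 (shut) to 1 (fully open). A call has 1 to 8 rows; each row shifts and turns the commanded pose from where the row before left it, along the tool's axes as they then stand; what a row does not reach is not made up. A row lasts 1/12 s, in which the tool goes at most 41.7 mm and 7.16 degrees, less where a joint would pass 70% of its speed; a pose out of reach is approached as far as the arm can. A call with a gripper value outside its range is refused whole. The fingers move at their own pace and stop on an object; "force" is the grip in N (left out, the last holds). Time passes only in rows, so rows that do not move let the fingers close. It gives the time, the measured TCP pose, the force and the opening at its end, in the units of the state.
- env.read_state(): the state, without advancing time (a new reading comes with each control period).
- env.snapshot(name): name is "scene" or "top"; returns (picture, depth): 420x560x3 uint8, red, green, blue; 420x560 float32, m along the optical axis (not along the pixel's ray), 0 where there is no reading.
- env.camera_params(name): a dict with "fx", "fy", "cx", "cy" (pixels), "pose" (4x4, takes a point from camera to world coordinates). Camera axes: x right, y down, z forward; pixel columns grow to the right and rows downward; lengths in m; the calibration is good to about 2 mm. A picture is of the moment at which its call begins. camera_params takes no time and is no camera call.
- env.finish_job(): hands the job in, once; it reports no verdict.
Trained networks look in the newest picture that a camera, given by its name, has taken for a name from the list of things; names that differ only in an ending like _2 or _b are one class to them, and where a whole thing is asked for, a point or a joint stands for the part that bears it (a point fixed in the world has none). Each returns a list of dicts, best first, with "confidence" (0 to 1); they miss things now and then, are a little off and sometimes report something else, mostly with a low value. They report only what shows in the picture. A call takes as long as a camera call.
- env.regions_of(camera, query): "mask" (420x560 bool, what is visible of it) and "xy" ([column, row] as shares, 0 to 1, of the picture: columns of its width, rows of its height, amid what is visible of it).
- env.landmark_of(camera, query): "xy" ([column, row] as shares, 0 to 1, of the picture: columns of its width, rows of its height: a listed point, or the origin of a listed thing).
The state is a dict: "clock": time; "joint_pos": joint angles; "dq": joint speeds; "joint_torque": joint torques, N m; "ee_pos": TCP position; "ee_rot": TCP orientation; "ft_force": force on the tool from outside, world axes, zero at the start; "ft_torque": the same for the moment, N m; "grip_width": finger opening in m.
Only numpy, scipy, OpenCV 4.12 (cv2) and the standard library are available. Lean on these libraries where they do the work, as an engineer would, in place of code of your own. Each camera call takes 0.05 s, during which the arm holds its last target. There are 200 camera calls.

### The job

Take the loose plastic tube block with four small wells (the same as the one already on the carrier) and seat it fully down on the two free pegs of the metal carrier while the carrier stands on the bench, and let go of it. Then grip the carrier by its white handle bar, lift it with both blocks straight up about 10 cm clear of the bench, always upright, and finish while still holding it there, level and still. Do not disturb the block with two wide wells or the other things on the bench.

Things in the scene. Friction and masses are not known exactly. Their poses are not given: they have to be found in the camera images.
- carrier: Aluminium carrier, 0.4 kg, at any yaw on the bench: plate 120 mm (its x) by 250 mm (its y), top face 14 mm above the underside. A bridge handle stands across the middle, along its x. On its -y side two bare pegs, on its +y side two pegs that carry second_block. Origin: centre of the underside, z up.
- carrier_handle (a point): Centre of the white handle bar, 127 mm above the carrier's underside; axes as the carrier. The bar is 16 mm wide (y), 18 mm high, and free over 96 mm along x between its posts. Pinch it from above, fingers closing along the carrier's y. The loaded carrier, about 0.7 kg, balances roughly under this point.
- free_seat (a point): Free seat: point on the plate's top face midway between the two bare pegs, 75 mm from the carrier's centre towards its -y; axes as the carrier. The pegs stand 24 mm to either side along x, are 10 mm thick, 14 mm high, tapered over the top 6 mm to 4 mm.
- filled_seat (a point): The same point of the occupied seat, 75 mm from the carrier's centre towards its +y; axes as the carrier.
- tube_block_center (a point): Loose tube block to load: grey plastic, 0.15 kg, base 74 (its x) x 64 x 36 mm high, four 17 mm wells, grip fin on top, 76 mm tall in all. Point: centre, 38 mm above the underside. Two 14 mm holes underneath, 18 mm deep, 24 mm to either side along x, fit the pegs either way round. Seated: this point 38 mm above the seat point, x along the carrier's x. Starts upright left or right of the carrier.
- tube_block_fin (a point): Centre of that block's grip fin, 57 mm above its underside; axes as the block. The fin is 12 mm thick (x), 30 mm wide (y) and stands on the middle of the base, from 36 to 76 mm above the underside. Take it from above, fingers closing along the block's x.
- second_block_center (a point): An identical tube block already on the filled seat; same point and axes. It stays on its pegs by its weight and goes up with the carrier.
- two_well_block_center (a point): Another block, to be left alone: grey plastic, 90 mm (its x) x 56 mm x 34 mm high, two wide 26 mm wells and the same kind of fin, 76 mm tall in all; point 38 mm above its underside. Stands on the other side of the carrier from the loose tube block.
- dropper_1: brown dropper bottle with a red teat, 38 mm across, 108 mm tall; bystander, origin at the centre of its underside
- dropper_2: brown dropper bottle with a black teat, 38 mm across, 108 mm tall; bystander, origin at the centre of its underside
- crucible: white porcelain crucible with lid, 43 mm across, 46 mm tall; bystander, origin at the centre of its underside
- weighing_bottle: small glass weighing bottle, 41 mm across, 52 mm tall; bystander, origin at the centre of its underside
- stopper_1: brown rubber stopper, 25 mm across, 26 mm tall; bystander, origin at the centre of its underside
- petri_1: petri dish, 61 mm across, 13 mm tall; bystander, origin at the centre of its underside

How it is judged:
On the way, in this order (a step that is already met when the one before it is completed fails the run):
1. the loose tube block is fully seated on the free pegs, let go, the carrier standing level on the bench (x of tube_block_center in the frame of free_seat between -0.005 and 0.005 m and y of tube_block_center in the frame of free_seat between -0.005 and 0.005 m and z of tube_block_center in the frame of free_seat between 0.032 and 0.042 m and angle between the z axis of tube_block_center and the z axis of free_seat, either way round below 0.08 rad and angle between the x axis of tube_block_center and the x axis of free_seat, either way round below 0.15 rad and height (world z) of carrier below 0.01 m and angle between carrier's own z axis and vertical below 0.1 rad and contact force between the fingers and tube_block below 0.3 N), for 0.2 s.
2. the carrier is lifted clear of the bench, level, with both blocks seated (height (world z) of carrier between 0.06 and 0.16 m and angle between carrier's own z axis and vertical below 0.1 rad and x of tube_block_center in the frame of free_seat between -0.005 and 0.005 m and y of tube_block_center in the frame of free_seat between -0.005 and 0.005 m and z of tube_block_center in the frame of free_seat between 0.032 and 0.042 m and angle between the z axis of tube_block_center and the z axis of free_seat, either way round below 0.08 rad and angle between the x axis of tube_block_center and the x axis of free_seat, either way round below 0.15 rad and x of second_block_center in the frame of filled_seat between -0.005 and 0.005 m and y of second_block_center in the frame of filled_seat between -0.005 and 0.005 m and z of second_block_center in the frame of filled_seat between 0.032 and 0.042 m and angle between the z axis of second_block_center and the z axis of filled_seat, either way round below 0.08 rad and angle between the x axis of second_block_center and the x axis of filled_seat, either way round below 0.15 rad), for 0.2 s.
At the end, for the whole second after the job is handed in: The gripper holds the carrier with its underside 6 to 16 cm above the bench, within 0.1 rad of level and still (under 3 cm/s, 0.15 rad/s), no bystander touching it, and both tube blocks seated: within 5 mm of their seats sideways, within 6 mm of fully down, within 0.15 rad of square (all of step 2 and linear speed of carrier below 0.03 m/s and angular speed of carrier below 0.15 rad/s and contact force between the fingers and carrier above 2 N and contact force between carrier and dropper_1 below 0.2 N and contact force between carrier and dropper_2 below 0.2 N and contact force between carrier and crucible below 0.2 N and contact force between carrier and weighing_bottle below 0.2 N and contact force between carrier and stopper_1 below 0.2 N and contact force between carrier and petri_1 below 0.2 N); the arm keeps its last pose, push and grip.
It fails at once if the block with two wide wells or a bystander is moved more than 3 cm (distance of any of two_well_block_center, dropper_1, dropper_2, crucible, weighing_bottle, stopper_1, petri_1 from where it was at the start of the episode above 0.03 m).
It fails at once if the carrier is tipped more than 0.35 rad (angle between carrier's own z axis and vertical above 0.35 rad).
It also fails if it takes over 64 s, if anything falls off the work surface, if the arm or the gripper's body presses on something with over 40 N, if the wrist force passes 120 N, or if a joint passes its speed limit or range.

## Working session

There is one attempt and no reset: what is moved stays moved. The work goes in short steps, Python scripts to look and compute and a tool call to move; the robot and the scene stay as the last step left them, time stands still between calls to the robot, and variables do not carry over. Pictures are saved under pics/ and viewed, about 8 in all and at most 12, crops included, and the job is handed in when it is done.

Besides the shell and the picture viewer there is one more tool, called after "Emit:" as name(argument=value, ...) on one line, values as JSON. jog_arm: Moves the arm, as the interface text tells. Its arguments: {"type":"object","properties":{"steps":{"type":"array","items":{"type":"array"}},"force":{"type":"number"}},"required":["steps"]}

```bash
mkdir -p pics; ls
cat > h.py <<'E'
import numpy as np, cv2
from workcell import env
def snap(c,name=None):
    p,d=env.snapshot(c)
    if name: cv2.imwrite(f'pics/{name}.png',p[:,:,::-1])
    return p,d
def cloud(c,d):
    k=env.camera_params(c); v,u=np.mgrid[0:d.shape[0],0:d.shape[1]]
    P=np.stack([(u-k['cx'])/k['fx']*d,(v-k['cy'])/k['fy']*d,d],-1)
    W=P@np.array(k['pose'])[:3,:3].T+np.array(k['pose'])[:3,3]; W[d<=0]=np.nan
    return W
def ray(c,u,v,z):
    k=env.camera_params(c);T=np.array(k['pose']);r=T[:3,:3]@[(u-k['cx'])/k['fx'],(v-k['cy'])/k['fy'],1]
    return T[:3,3]+r*(z-T[2,3])/r[2]
E
python3 - <<'E'
from h import *
s=env.read_state(); print(s['clock'],s['ee_pos'],np.round(s['ee_rot'],3),s['grip_width'])
for c in('top','scene'):
    p,d=snap(c,c+'0'); np.save(c+'.npy',d); print(c,np.round(env.camera_params(c)['pose'],3).tolist(),env.camera_params(c)['fx'])
    for q,z in(('carrier_handle',.127),('free_seat',.014),('filled_seat',.014),('tube_block_center',.038),('tube_block_fin',.057),('two_well_block_center',.038)):
        for r in env.landmark_of(c,q)[:2]:
            u,v=r['xy'][0]*560,r['xy'][1]*420; print(q,round(r['confidence'],2),round(u),round(v),np.round(ray(c,u,v,z),3))
E
```

```text
pics
0.0 [0.2410884  0.62977593 0.2299591 ] [[-0.934  0.358 -0.001]
 [ 0.358  0.934 -0.002]
 [ 0.    -0.002 -1.   ]] 0.08542372762427738
top [[0.009, -0.985, 0.171, 0.257], [-1.0, -0.01, -0.006, -0.054], [0.007, -0.171, -0.985, 1.513], [0.0, 0.0, 0.0, 1.0]] 491.2249893837528
carrier_handle 0.56 268 178 [ 0.582 -0.035  0.127]
free_seat 0.69 274 212 [ 0.503 -0.053  0.014]
filled_seat 0.81 257 169 [0.637 0.002 0.014]
tube_block_center 0.96 164 217 [0.478 0.28  0.038]
tube_block_fin 0.74 155 212 [0.49  0.305 0.057]
tube_block_fin 0.44 267 180 [ 0.592 -0.031  0.057]
two_well_block_center 0.63 370 219 [ 0.479 -0.344  0.038]
scene [[0.793, -0.351, 0.499, -0.335], [-0.61, -0.451, 0.652, -1.131], [-0.004, -0.82, -0.572, 1.057], [0.0, 0.0, 0.0, 1.0]] 544.0435989817375
carrier_handle 0.87 293 186 [ 0.574 -0.032  0.127]
free_seat 0.65 274 224 [ 0.497 -0.036  0.014]
free_seat 0.59 212 175 [0.496 0.333 0.014]
filled_seat 0.72 302 204 [ 0.637 -0.005  0.014]
tube_block_center 0.56 211 175 [0.478 0.305 0.038]
tube_block_fin 0.66 174 188 [0.318 0.281 0.057]
tube_block_fin 0.56 215 169 [0.494 0.302 0.057]
two_well_block_center 0.98 338 272 [ 0.482 -0.343  0.038]
```

Run:
```python
import cv2,numpy as np
a=cv2.imread('pics/top0.png')[110:290,100:420]; cv2.imwrite('pics/top0c.png',cv2.resize(a,None,fx=2.5,fy=2.5,interpolation=cv2.INTER_CUBIC))
a=cv2.imread('pics/scene0.png')[110:320,140:420]; cv2.imwrite('pics/scene0c.png',cv2.resize(a,None,fx=2.8,fy=2.8,interpolation=cv2.INTER_CUBIC))
from h import *
W=cloud('top',np.load('top.npy'))
def pts(cx,cy,r,z0,z1):
    m=(np.hypot(W[...,0]-cx,W[...,1]-cy)<r)&(W[...,2]>z0)&(W[...,2]<z1); return W[m]
def rect(n,P):
    r=cv2.minAreaRect((P[:,:2]*1000).astype(np.float32)); print(n,len(P),np.round(P.mean(0),4),np.round(r[0],1),np.round(r[1],1),round(r[2],1))
rect('handle',pts(.575,-.033,.09,.118,.15))
rect('block top',pts(.483,.30,.07,.028,.045)); rect('fin',pts(.483,.30,.07,.068,.085))
rect('plate',pts(.575,-.033,.16,.008,.022))
rect('b2 fin',pts(.64,-.002,.05,.083,.1)); rect('b2 top',pts(.64,-.002,.06,.043,.06))
rect('pegs',pts(.505,-.05,.04,.0235,.035)); print(np.round(pts(.505,-.05,.04,.0235,.035),3).tolist())
```

```text
handle 244 [ 0.5636 -0.0267  0.1336] [564.7 -26.6] [ 16.9 111.8] 15.5
block top 386 [0.4839 0.2851 0.0352] [484.7 286.1] [66.8 73.8] 58.5
fin 39 [0.4846 0.2863 0.075 ] [484.7 286.1] [29.3 11.4] 57.3
plate 2063 [ 0.5409 -0.0325  0.0135] [582.  -36.2] [262.2 293.6] 58.7
b2 fin 35 [ 0.6362 -0.0065  0.0879] [636.8  -6.6] [29.6 11.5] 13.9
b2 top 364 [ 0.6355 -0.0072  0.0494] [637.   -6.4] [66.  73.9] 15.8
pegs 8 [ 0.4945 -0.0533  0.0282] [492.9 -48.2] [ 4.4 53.4] 18.3
[[0.502, -0.068, 0.029], [0.503, -0.071, 0.024], [0.499, -0.068, 0.029], [0.499, -0.071, 0.028], [0.499, -0.074, 0.027], [0.486, -0.022, 0.028], [0.485, -0.026, 0.034], [0.483, -0.025, 0.027]]
```

View pics/top0c.png

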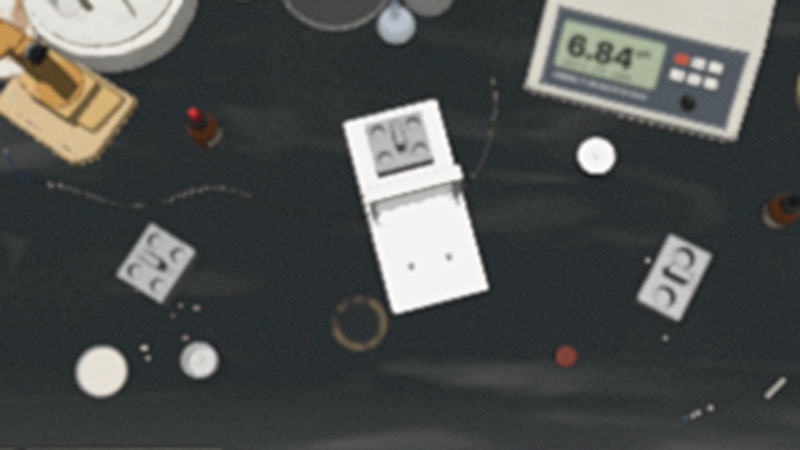

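View pics/scene0c.png

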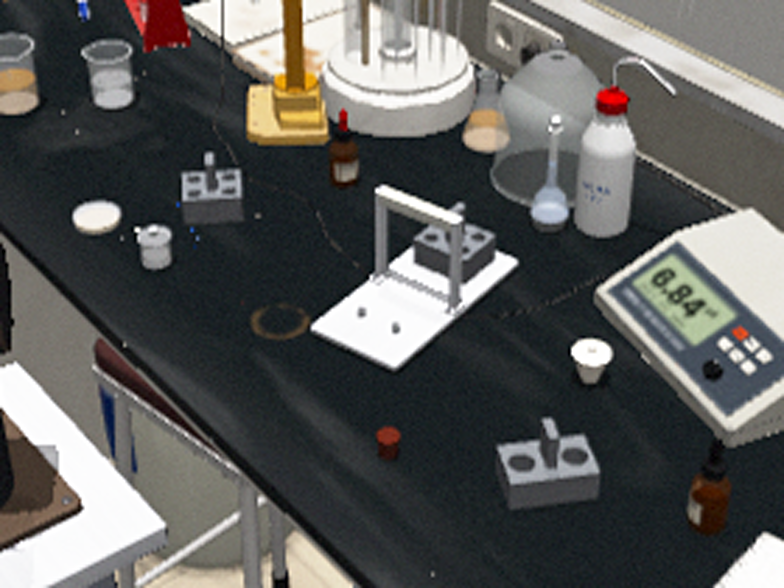

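The top crop shows the loose block at (155,262), the bare pegs at (411,266) and (449,257), the handle at about (415,185), and the two-well block at (674,277). The scene crop agrees. From the depth data, the fin is at (.4847, .2861) with its y axis at 58.3°. The handle is at (.5647, -.0266) and the carrier's y axis is at 15.5°. The handle-to-block distance is 74.8 mm, which matches the 75 mm given.

Emit:
jog_arm(steps=[[[-0.022,-0.0146,0],0,1],[[-0.022,-0.0146,0],0,1],[[-0.022,-0.0146,0],0,1],[[-0.022,-0.0146,0],0,1],[[-0.022,-0.0146,0],0,1],[[-0.022,-0.0146,0],0,1],[[-0.022,-0.0146,0],0,1],[[-0.022,-0.0146,0],0,1]], force=40)

```text
clock: 1.37
ee_pos: [0.3646, 0.4573, 0.2315]
ee_rot: [[-0.934, 0.358, 0.0], [0.358, 0.934, 0.0], [-0.0, 0.0, -1.0]]
ft_force: [-0.1, 0.0, -0.7]
grip_width: 0.0852
```

Emit:
jog_arm(steps=[[[-0.022,-0.0146,0],0,1],[[-0.022,-0.0146,0],0,1],[[-0.022,-0.0146,0],0,1],[[-0.022,-0.0146,0],0,1],[[-0.022,-0.0146,0],0,1],[[-0.022,-0.0146,0],0,1],[[-0.022,-0.0146,0],0,1],[[-0.022,-0.0146,0],0,1]])

```text
clock: 2.03
ee_pos: [0.4872, 0.2852, 0.2316]
ee_rot: [[-0.934, 0.358, 0.0], [0.358, 0.934, 0.0], [-0.0, 0.0, -1.0]]
ft_force: [-0.0, 0.2, -0.7]
grip_width: 0.0855
```

Emit:
jog_arm(steps=[[[0,0,0],7.1,1],[[0,0,0],7.1,1],[[0,0,0],7.1,1],[[0,0,0],7.1,1],[[0,0,0],7.1,1],[[0,0,0],7.1,1],[[0,0,0],7.1,1],[[0,0,0],7.1,1]])

```text
clock: 2.7
ee_pos: [0.4866, 0.2863, 0.2315]
ee_rot: [[-0.206, 0.979, 0.0], [0.979, 0.206, 0.0], [0.0, 0.0, -1.0]]
ft_force: [0.5, 0.9, 0.2]
grip_width: 0.085
```

Emit:
jog_arm(steps=[[[0,0,0],7.1,1],[[0,0,0],7.1,1],[[0,0,0],7.1,1],[[0,0,0],7.1,1],[[0,0,0],7.1,1],[[0,0,0],7.1,1],[[0,0,0],1.3,1],[[0,0,0],0,1]])

```text
clock: 3.37
ee_pos: [0.4866, 0.2863, 0.2314]
ee_rot: [[0.523, 0.852, 0.0], [0.852, -0.523, 0.0], [0.0, 0.0, -1.0]]
ft_force: [0.4, -0.4, -1.4]
grip_width: 0.0854
```

Emit:
jog_arm(steps=[[[-0.0012,-0.0015,0.024],0,1],[[0,0,0.024],0,1],[[0,0,0.024],0,1],[[0,0,0.024],0,1],[[0,0,0.024],0,1],[[0,0,0.024],0,1],[[0,0,0.022],0,1],[[0,0,0.02],0,1]])

```text
clock: 4.03
ee_pos: [0.4843, 0.2859, 0.0439]
ee_rot: [[0.522, 0.853, -0.001], [0.853, -0.522, -0.0], [-0.001, -0.0, -1.0]]
ft_force: [0.0, -0.0, 0.7]
grip_width: 0.0851
```

Emit:
jog_arm(steps=[[[0,0,0],0,0.5],[[0,0,0],0,0.3],[[0,0,0],0,0.1],[[0,0,0],0,0],[[0,0,0],0,0],[[0,0,0],0,0],[[0,0,0],0,0],[[0,0,0],0,0]])

```text
clock: 4.7
ee_pos: [0.4857, 0.2863, 0.0467]
ee_rot: [[0.525, 0.851, 0.002], [0.851, -0.525, 0.001], [0.002, 0.002, -1.0]]
ft_force: [0.9, -0.6, 3.7]
grip_width: 0.0114
```

Emit:
jog_arm(steps=[[[0,0,-0.002],0,0],[[0,0,-0.008],0,0],[[0,0,-0.016],0,0],[[0,0,-0.02],0,0],[[0,0,-0.02],0,0],[[0,0,-0.02],0,0],[[0,0,-0.02],0,0],[[0,0,-0.016],0,0]])

```text
clock: 5.37
ee_pos: [0.4844, 0.2861, 0.1688]
ee_rot: [[0.525, 0.851, 0.0], [0.851, -0.525, 0.0], [0.0, -0.0, -1.0]]
ft_force: [-0.3, -0.2, -2.0]
grip_width: 0.0114
```

Emit:
jog_arm(steps=[[[0,0,0],6,0],[[0,0,0],6,0],[[0,0,0],6,0],[[0,0,0],6,0],[[0,0,0],6,0],[[0,0,0],6,0],[[0,0,0],6,0],[[0,0,0],0.8,0]])

```text
clock: 6.03
ee_pos: [0.4839, 0.2859, 0.1669]
ee_rot: [[0.964, 0.266, -0.002], [0.266, -0.964, -0.0], [-0.002, 0.0, -1.0]]
ft_force: [1.0, 0.3, -1.8]
grip_width: 0.0112
```

Emit:
jog_arm(steps=[[[-0.005,0.02,0],0,0],[[-0.005,0.02,0],0,0],[[-0.005,0.02,0],0,0],[[-0.005,0.02,0],0,0],[[-0.005,0.02,0],0,0],[[-0.005,0.02,0],0,0],[[-0.005,0.02,0],0,0],[[-0.005,0.02,0],0,0]])

```text
clock: 6.7
ee_pos: [0.4884, 0.1203, 0.1671]
ee_rot: [[0.963, 0.27, -0.001], [0.27, -0.963, 0.0], [-0.001, -0.0, -1.0]]
ft_force: [0.7, -0.5, -1.9]
grip_width: 0.0116
```

Emit:
jog_arm(steps=[[[-0.005,0.02,0],0,0],[[-0.005,0.02,0],0,0],[[-0.005,0.02,0],0,0],[[-0.005,0.02,0],0,0],[[-0.005,0.02,0],0,0],[[-0.005,0.02,0],0,0],[[-0.005,0.02,0],0,0],[[0,0,0],0,0]])

```text
clock: 7.37
ee_pos: [0.4927, -0.0257, 0.1674]
ee_rot: [[0.964, 0.267, -0.0], [0.267, -0.964, -0.001], [-0.001, 0.001, -1.0]]
ft_force: [1.2, 0.5, -1.2]
grip_width: 0.0114
```

Run:
```python
from h import *
s=env.read_state(); print(s['clock'],s['ee_pos'],np.round(s['ee_rot'],3).tolist())
p,d=snap('top','top1'); W=cloud('top',d); e=s['ee_pos']
p2,d2=snap('scene','scene1')
def rect(n,W,c,r,z0,z1):
    P=W[(np.hypot(W[...,0]-c[0],W[...,1]-c[1])<r)&(W[...,2]>z0)&(W[...,2]<z1)]
    if len(P)<5: print(n,len(P));return
    r=cv2.minAreaRect((P[:,:2]*1000).astype(np.float32)); print(n,len(P),np.round(P.mean(0),4),np.round(r[0],1),np.round(r[1],1),round(r[2],1))
W2=cloud('scene',d2)
for n,w in(('top',W),('scene',W2)):
    rect(n+' blocktop',w,e,.06,e[2]-.02,e[2]-.002); rect(n+' handle',w,(.565,-.027),.07,.120,.15); rect(n+' b2fin',w,(.637,-.0066),.05,.084,.1)
a=p2[150:270,220:360,::-1]; cv2.imwrite('pics/s1c.png',cv2.resize(a,None,fx=5,fy=5,interpolation=cv2.INTER_CUBIC))
```

```text
7.3667 [ 0.49266865 -0.02573175  0.16736088] [[0.964, 0.267, -0.0], [0.267, -0.964, -0.001], [-0.001, 0.001, -1.0]]
top blocktop 2
top handle 2
top b2fin 35 [ 0.636  -0.0068  0.0876] [636.2  -6.8] [28.  11.6] 14.6
scene blocktop 307 [ 0.4835 -0.0319  0.1562] [487.5 -23. ] [70.5 81.3] 17.9
scene handle 223 [ 0.5546 -0.0414  0.1341] [560.4 -35.9] [100.5  80.1] 59.1
scene b2fin 19 [ 0.6397 -0.0049  0.0897] [638.5  -3.9] [17.8 16.4] 51.1
```

View pics/s1c.png

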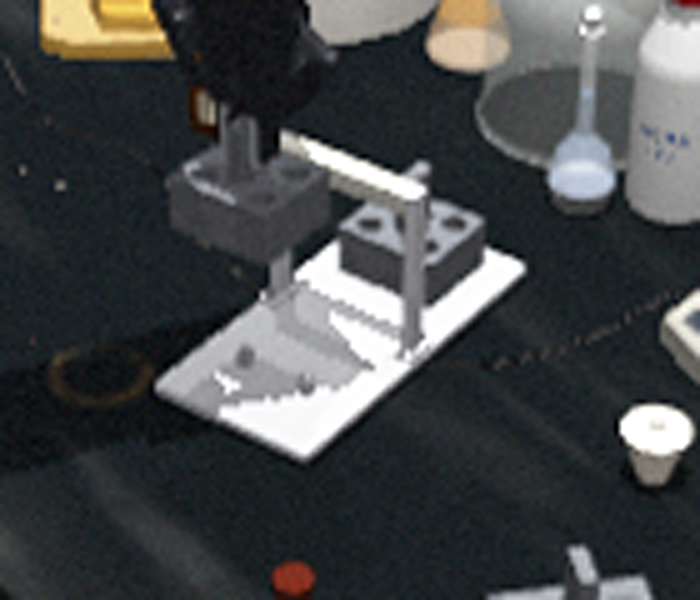

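Emit:
jog_arm(steps=[[[-0.0056,0.02,0],0,0],[[0,0,0.015],0,0],[[0,0,0.02],0,0],[[0,0,0.02],0,0],[[0,0,0.02],0,0],[[0,0,0.012],0,0],[[0,0,0],0,0],[[0,0,0],0,0]])

```text
clock: 8.13
ee_pos: [0.4921, -0.0427, 0.0797]
ee_rot: [[0.963, 0.27, -0.002], [0.27, -0.963, 0.001], [-0.002, -0.001, -1.0]]
ft_force: [0.3, -0.3, -1.5]
grip_width: 0.0113
```

Run:
```python
from h import *
s=env.read_state(); print(s['clock'],s['ee_pos'],np.round(s['ee_rot'],3).tolist(),s['ft_force'])
p2,d2=snap('scene','scene2'); W=cloud('scene',d2)
c=np.array([.4926,-.0466]); ex=np.array([.267,-.964]); ey=np.array([.964,.267])
q=np.stack([(W[...,:2]-c)@ex,(W[...,:2]-c)@ey,W[...,2]],-1)*1000
m=(abs(q[...,2]-s['ee_pos'][2]*1000+9.5)<5)&(abs(q[...,0])<50)&(abs(q[...,1])<45); B=q[m]
print('held top',len(B),np.percentile(B[:,0],[1,3,97,99]),np.percentile(B[:,1],[1,3,97,99]),B[:,2].mean())
c2=np.array([0,150]); r=q-np.array([0,150,0]); m=(abs(r[...,2]-50)<5)&(abs(r[...,0])<50)&(abs(r[...,1])<45); B=r[m]
print('b2 top',len(B),np.percentile(B[:,0],[1,3,97,99]),np.percentile(B[:,1],[1,3,97,99]),B[:,2].mean())
a=p2[165:265,230:350,::-1]; cv2.imwrite('pics/s2c.png',cv2.resize(a,None,fx=6,fy=6,interpolation=cv2.INTER_CUBIC))
```

```text
8.1333 [ 0.49210123 -0.04274835  0.07972928] [[0.963, 0.27, -0.002], [0.27, -0.963, 0.001], [-0.002, -0.001, -1.0]] [ 0.29211721 -0.31867915 -1.52546968]
held top 233 [-44.58523082 -42.84276472  31.20734589  32.2761346 ] [-35.8691557  -35.02794494  28.36685211  31.91891039] 69.91737017462732
b2 top 168 [-39.42653055 -37.04219925  36.24028171  37.15011221] [-34.86639719 -34.28235661  30.47411131  32.81866661] 50.68587999017502
```

View pics/s2c.png

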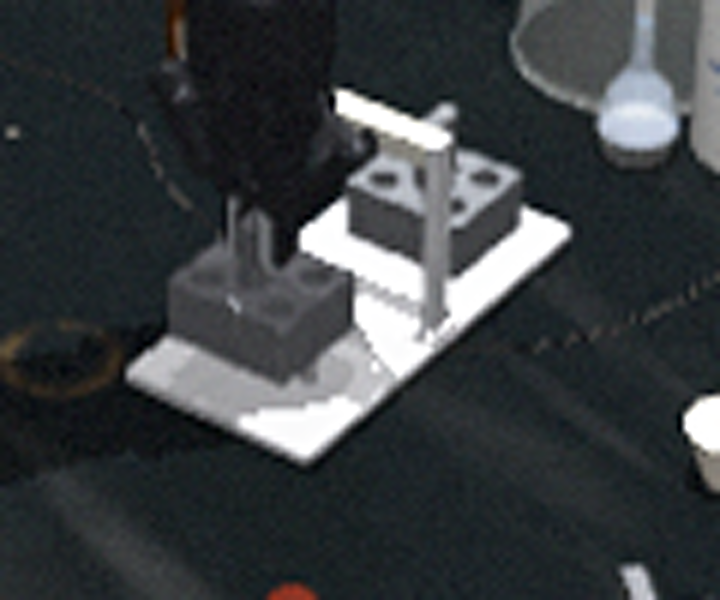

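The held block is upright at (260,310). Measured against the seated block, it sits about 5 mm short along carrier x, so I'll correct that and insert.

Emit:
jog_arm(steps=[[[0.0005,0.005,0],0,0],[[0,0,0],0,0],[[0,0,0.003],0,0],[[0,0,0.003],0,0],[[0,0,0.002],0,0],[[0,0,0],0,0]])

```text
clock: 8.68
ee_pos: [0.494, -0.0484, 0.0717]
ee_rot: [[0.963, 0.268, -0.001], [0.268, -0.963, 0.0], [-0.001, -0.001, -1.0]]
ft_force: [-0.1, 0.9, -1.7]
grip_width: 0.0108
```

Emit:
jog_arm(steps=[[[0,0,0.002],0,0],[[0,0,0.002],0,0],[[0,0,0.002],0,0],[[0,0,0.001],0,0],[[0,0,0],0,0]])

```text
clock: 9.1
ee_pos: [0.4943, -0.0484, 0.0649]
ee_rot: [[0.963, 0.268, -0.001], [0.268, -0.963, 0.0], [-0.001, -0.0, -1.0]]
ft_force: [-0.0, 0.3, -1.2]
grip_width: 0.0117
```

Emit:
jog_arm(steps=[[[0,0,0.002],0,0],[[0,0,0.002],0,0],[[0,0,0.001],0,0],[[0,0,0],0,0]])

```text
clock: 9.43
ee_pos: [0.4947, -0.0486, 0.0607]
ee_rot: [[0.963, 0.268, -0.0], [0.268, -0.963, -0.0], [-0.0, 0.0, -1.0]]
ft_force: [-1.0, 0.2, 1.4]
grip_width: 0.0117
```

Emit:
jog_arm(steps=[[[0,0,0.001],0,0],[[0,0,0],0,0.3],[[0,0,0],0,0.6],[[0,0,0],0,1],[[0,0,0],0,1],[[0,0,0],0,1],[[0,0,0],0,1],[[0,0,-0.01],0,1]])

```text
clock: 10.1
ee_pos: [0.4929, -0.048, 0.0677]
ee_rot: [[0.963, 0.268, -0.004], [0.268, -0.963, 0.001], [-0.004, -0.002, -1.0]]
ft_force: [-0.4, 0.3, -0.4]
grip_width: 0.0855
```

Emit:
jog_arm(steps=[[[0,0,-0.025],0,1],[[0,0,-0.025],0,1],[[0,0,-0.025],0,1],[[0,0,-0.025],0,1],[[0,0,-0.025],0,1],[[0,0,-0.025],0,1],[[-0.03,0,0],0,1],[[-0.03,0,0],0,1]])

```text
clock: 10.77
ee_pos: [0.4379, -0.0651, 0.2226]
ee_rot: [[0.963, 0.27, 0.005], [0.27, -0.963, -0.002], [0.004, 0.003, -1.0]]
ft_force: [-1.2, -0.5, 0.0]
grip_width: 0.085
```

Run:
```python
from h import *
s=env.read_state(); print(s['clock'],s['ee_pos'],np.round(s['ee_rot'],3).tolist(),s['ft_force'],s['grip_width'])
for c in('top','scene'):
    p2,d2=snap(c,c+'3'); W=cloud(c,d2)
    def rect(n,cc,r,z0,z1):
        P=W[(np.hypot(W[...,0]-cc[0],W[...,1]-cc[1])<r)&(W[...,2]>z0)&(W[...,2]<z1)]
        if len(P)<5: print(c,n,len(P));return
        r=cv2.minAreaRect((P[:,:2]*1000).astype(np.float32)); print(c,n,len(P),np.round(P.mean(0),4),np.round(r[0],1),np.round(r[1],1),round(r[2],1))
    for n,cc in(('new',(.4926,-.0466)),('b2',(.6368,-.0066))):
        rect(n+' top',cc,.055,.043,.06); rect(n+' fin',cc,.03,.084,.1)
    rect('handle',(.5647,-.0266),.07,.125,.145)
a=p2[165:265,230:350,::-1]; cv2.imwrite('pics/s3c.png',cv2.resize(a,None,fx=6,fy=6,interpolation=cv2.INTER_CUBIC))
```

```text
10.7667 [ 0.43785657 -0.06506378  0.2226333 ] [[0.963, 0.27, 0.005], [0.27, -0.963, -0.002], [0.004, 0.003, -1.0]] [-1.18521037 -0.48853175  0.02933254] 0.08503110482337696
top new top 0
top new fin 0
top b2 top 358 [ 0.6359 -0.0065  0.049 ] [637.2  -6.6] [65.9 73.7] 15.2
top b2 fin 38 [ 0.6356 -0.0067  0.0892] [635.4  -6.6] [28.5 11.9] 2.7
top handle 190 [ 0.565  -0.0282  0.1341] [564.9 -26.3] [ 17.7 111. ] 16.2
scene new top 287 [ 0.4868 -0.0538  0.0506] [490.6 -48.3] [71.1 77.3] 17.0
scene new fin 36 [ 0.4898 -0.0499  0.0898] [490.4 -50.8] [32.2 13.4] 11.8
scene b2 top 201 [ 0.6317 -0.0116  0.0504] [634.8  -6.8] [72.5 77.1] 17.6
scene b2 fin 18 [ 0.6388 -0.0054  0.0906] [639.5  -3.6] [26.7 12.5] 25.3
scene handle 173 [ 0.5622 -0.034   0.1345] [563.4 -29.6] [ 27.1 104.8] 19.4
```

View pics/s3c.png

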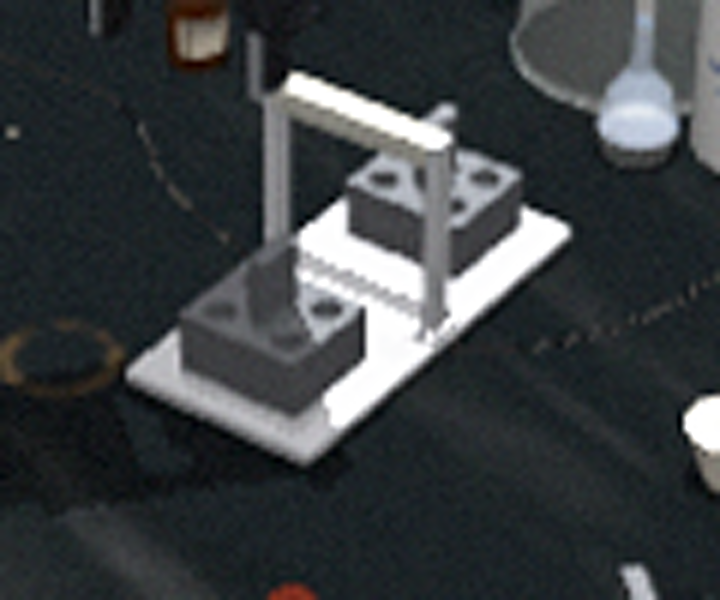

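The block is seated at (270,350): its top is at z .0506 against .0504 for the second block, and the two are 150.05 mm apart. Next is the handle.

Emit:
jog_arm(steps=[[[0.022,-0.0006,0],0,1],[[0.022,-0.0006,0],0,1],[[0.022,-0.0006,0],0,1],[[0.022,-0.0006,0],0,1],[[0.022,-0.0006,0],0,1],[[0.0225,0,0],0,1],[[0,0,0],-7,1],[[0,0,0],-7,1]])

```text
clock: 11.53
ee_pos: [0.5651, -0.0256, 0.2195]
ee_rot: [[0.867, 0.499, 0.0], [0.499, -0.867, 0.0], [0.0, -0.0, -1.0]]
ft_force: [-0.6, 1.0, 0.4]
grip_width: 0.0849
```

Emit:
jog_arm(steps=[[[0,0,0],-7,1],[[0,0,0],-7,1],[[0,0,0],-7,1],[[0,0,0],-7,1],[[0,0,0],-7,1],[[0,0,0],-7,1],[[0,0,0],-7,1],[[0,0,0],-7,1]])

```text
clock: 12.2
ee_pos: [0.5641, -0.026, 0.2197]
ee_rot: [[0.072, 0.997, 0.001], [0.997, -0.072, 0.0], [0.0, 0.001, -1.0]]
ft_force: [-0.1, 1.0, 0.8]
grip_width: 0.0853
```

Emit:
jog_arm(steps=[[[0,0,0],-7,1],[[0,0,0],-7,1],[[0,0,0],-6,1],[[0,0,0],0,1],[[0,0,0],0,1]])

```text
clock: 12.62
ee_pos: [0.564, -0.0261, 0.2196]
ee_rot: [[-0.265, 0.964, 0.0], [0.964, 0.265, 0.0], [-0.0, 0.0, -1.0]]
ft_force: [-0.1, 0.3, 0.2]
grip_width: 0.0853
```

Emit:
jog_arm(steps=[[[-0.0018,0.0013,0.02],0,1],[[0,0,0.02],0,1],[[0,0,0.02],0,1],[[0,0,0.02],0,1],[[0,0,0.02],0,1],[[0,0,0.012],0,1],[[0,0,0],0,1]], force=90)

```text
clock: 13.2
ee_pos: [0.5633, -0.0271, 0.1041]
ee_rot: [[-0.266, 0.964, -0.006], [0.964, 0.266, 0.001], [0.003, -0.005, -1.0]]
ft_force: [0.3, 0.0, 0.6]
grip_width: 0.0853
```

Emit:
jog_arm(steps=[[[0,0,0],0,0.6],[[0,0,0],0,0.4],[[0,0,0],0,0.2],[[0,0,0],0,0],[[0,0,0],0,0],[[0,0,0],0,0],[[0,0,0],0,0],[[0,0,0],0,0]])

```text
clock: 13.87
ee_pos: [0.5665, -0.0277, 0.1087]
ee_rot: [[-0.268, 0.963, 0.003], [0.963, 0.268, -0.0], [-0.001, 0.003, -1.0]]
ft_force: [0.4, 1.4, 4.2]
grip_width: 0.0142
```

Emit:
jog_arm(steps=[[[0,0,-0.002],0,0],[[0,0,-0.003],0,0],[[0,0,-0.004],0,0],[[0,0,-0.005],0,0],[[0,0,-0.006],0,0],[[0,0,-0.007],0,0],[[0,0,-0.008],0,0],[[0,0,-0.008],0,0]])

```text
clock: 14.53
ee_pos: [0.5653, -0.0276, 0.1512]
ee_rot: [[-0.268, 0.963, -0.0], [0.963, 0.268, -0.0], [-0.0, -0.0, -1.0]]
ft_force: [-0.4, 0.2, -8.3]
grip_width: 0.0144
```

Run:
```python
from h import *
s=env.read_state(); print(s['clock'],s['ee_pos'],s['ft_force'],s['ft_torque'],s['grip_width'])
p,d=snap('scene'); a=p[120:265,210:350,::-1]; cv2.imwrite('pics/s4c.png',cv2.resize(a,None,fx=4,fy=4,interpolation=cv2.INTER_CUBIC))
```

```text
14.5333 [ 0.56532938 -0.02761025  0.15116567] [-0.36887227  0.16691787 -8.29531993] [-0.03451109 -0.00130847  0.04464353] 0.014440706721036391
```

View pics/s4c.png

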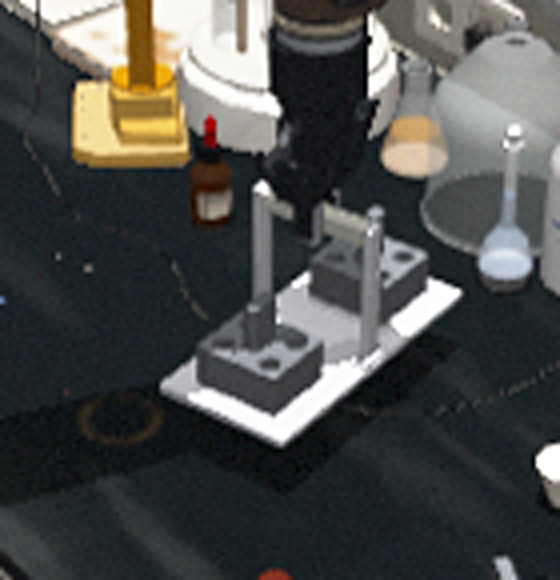

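The carrier is up about 4 cm and level, held by the bar at (315,215), with both blocks seated and a load of about 0.8 kg. I'll lift it 5.7 cm more and slow down at the top.

Emit:
jog_arm(steps=[[[0,0,-0.009],0,0],[[0,0,-0.01],0,0],[[0,0,-0.01],0,0],[[0,0,-0.01],0,0],[[0,0,-0.008],0,0],[[0,0,-0.006],0,0],[[0,0,-0.003],0,0],[[0,0,-0.001],0,0]])

```text
clock: 15.25
ee_pos: [0.5656, -0.0276, 0.2082]
ee_rot: [[-0.268, 0.963, 0.001], [0.963, 0.268, -0.0], [-0.001, 0.001, -1.0]]
ft_force: [-0.5, 0.1, -7.9]
grip_width: 0.0142
```

Emit:
jog_arm(steps=[[[0,0,0],0,0],[[0,0,0],0,0],[[0,0,0],0,0],[[0,0,0],0,0],[[0,0,0],0,0],[[0,0,0],0,0],[[0,0,0],0,0],[[0,0,0],0,0]])

```text
clock: 15.92
ee_pos: [0.5654, -0.0276, 0.2073]
ee_rot: [[-0.268, 0.963, -0.0], [0.963, 0.268, 0.0], [0.0, -0.0, -1.0]]
ft_force: [-0.1, 0.4, -7.8]
grip_width: 0.0143
```

Run:
```python
from h import *
s=env.read_state(); print(s['clock'],s['ee_pos'],s['ft_force'],np.abs(s['dq']).max(),s['grip_width'])
p,d=snap('scene'); W=cloud('scene',d); h=s['ee_pos'][2]-.1085
c=np.array([.5658,-.0275]); ex=np.array([.268,-.963]); ey=np.array([.963,.268])
q=np.stack([(W[...,:2]-c)@ex,(W[...,:2]-c)@ey,W[...,2]-h],-1)*1000
for n,y in(('new',-75),('b2',75)):
    r=q-np.array([0,y,0]); B=r[(abs(r[...,2]-50)<7)&(abs(r[...,0])<50)&(abs(r[...,1])<45)]
    print(n,len(B),np.percentile(B[:,0],[2,98]),np.percentile(B[:,1],[2,98]),B[:,2].mean())
B=q[(abs(q[...,2]-14)<8)&(abs(q[...,0])<58)&(abs(q[...,1])<123)]
x=np.linalg.lstsq(np.c_[B[:,:2],np.ones(len(B))],B[:,2],rcond=None)[0]; print('plate tilt',x,'h',h)
a=p[100:265,210:350,::-1]; cv2.imwrite('pics/s5c.png',cv2.resize(a,None,fx=3.5,fy=3.5,interpolation=cv2.INTER_CUBIC))
```

```text
15.9167 [ 0.56535512 -0.0275922   0.20730687] [-0.14618813  0.43604428 -7.79894076] 0.0020820864818674946 0.014280798901002617
new 291 [-37.24937327  36.27560705] [-37.82846681  28.17934755] 50.062444135007574
b2 214 [-40.3146338   35.46016122] [-38.37105117  29.33139025] 49.7939781195241
plate tilt [-1.22395074e-02 -7.48557194e-04  1.55954651e+01] h 0.09880686937581866
```

View pics/s5c.png

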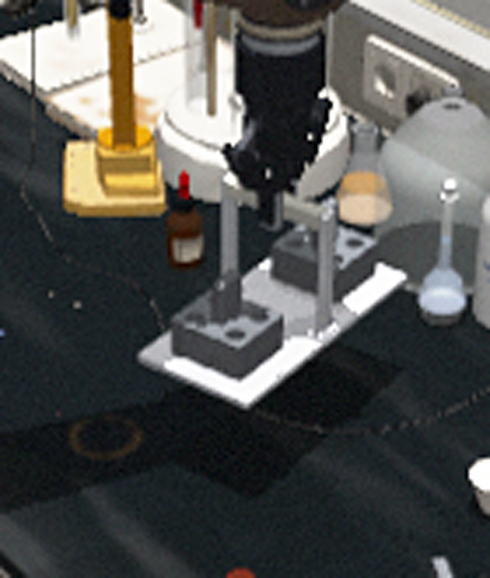

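The carrier is level (tilt about 0.012 rad) and 9.9 cm up. Both blocks are seated, and the arm is still.

```bash
python3 -c "
from workcell import env
print(env.finish_job())"
```

```text
the job is handed in; nothing more can be done
None
```

I seated the loose four-well block on the free pegs, let go of it, and then lifted the carrier by its white handle bar. I handed the job in at about 16 s, still holding the carrier; no verdict is reported.

- **Carrier:** in the last check it was about 9.9 cm above the bench, tilted about 0.012 rad, and the arm was still. The wrist force of about 7.8 N fits the loaded carrier.
- **Blocks:** both block tops were about 50 mm above the carrier's underside, as they should be when fully down. Their sideways positions on their seats agreed within about 2 mm.
- **Corrected on the way:** just before insertion the block was about 5 mm off along the carrier's x. I corrected that before lowering it, and it went on with almost no force.
- **Not rechecked:** I did not measure the two-well block or the bystanders again. The arm stayed clear of them, and no unexpected force showed.
- **Small disagreement:** the gripper opening read 14.3 mm on the 16 mm bar. It read a little low on the fin too (about 11.4 mm for 12 mm), and the grip held steady.

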